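Lock the lotion pumps before the tray ships

TASK

Two of the four pump bottles in the cardboard tray are not yet locked for shipping: their spouts are swung out to the robot's side of the row. With a fingertip gently push each of these two spouts round, clockwise seen from above, all the way to its locked stop, where it points along the row like those of the two pumps already locked. Lift nothing, press no pump down, leave the two locked pumps as they are, and do not disturb the jar, the serum bottle or the tape standing near.

Things in the scene. Friction and masses are not known exactly. Their poses are not given: they have to be found in the camera images.
- tray: brown corrugated tray, fixed to the bench, 102 mm deep (x) by 393 mm long (y), walls 110 mm high, 5 mm thick. Origin: centre of its underside; z up; y runs along the row of its four cells (to the robot's left at yaw 0), x across the row, away from the robot. Cell centres lie 97 mm apart, each cell 92 mm square inside.
- hub_1 (a point): black pump head of bottle 1: point on its vertical turning axis at the height of the spout's mid-line, 213 mm above the bottle's underside. Head 29 mm across, top 9.5 mm above this point. The frame turns with the head: y along the spout, z up. Under the spout is free air down to the screw collar (35 mm across, ends 31 mm below this point) and the bottle's shoulder (53 to 73 mm below)
- nozzle_1 (a point): tip of the spout of bottle 1, 52 mm out from the turning axis, at the spout's mid-height. The straight spout is 12 mm wide, 10 mm high (5 mm above and below this point); its last 8 mm are 10 mm wide and turn down to 11 mm below this point
- pump_1 (a joint): turn of pump head 1 on its bottle, rad: 0 = locked, at its stop, spout along the row (the tray's +y); grows as the spout turns anticlockwise seen from above; at 1.57 it points across the row towards the robot; other stop 1.95. Stays where it is left; turning takes about 1 N at the tip
- plunger_1 (a joint): how far pump 1 is pressed down, m: 0 = up, 0.014 = full stroke; sprung, starts to give at about 6 N of downward push
- foot_1 (a point): centre of the underside of bottle 1, a loose red square bottle, 88 mm square with 140 mm high sides, about 0.9 kg, black screw collar and pump, standing on the tray's floor (5 mm above the bench) in a cell, 2 mm play on each side; z up
- hub_2 (a point): black pump head of bottle 2: point on its vertical turning axis at the height of the spout's mid-line, 213 mm above the bottle's underside. Head 29 mm across, top 9.5 mm above this point. The frame turns with the head: y along the spout, z up. Under the spout is free air down to the screw collar (35 mm across, ends 31 mm below this point) and the bottle's shoulder (53 to 73 mm below)
- nozzle_2 (a point): tip of the spout of bottle 2, 52 mm out from the turning axis, at the spout's mid-height. The straight spout is 12 mm wide, 10 mm high (5 mm above and below this point); its last 8 mm are 10 mm wide and turn down to 11 mm below this point
- pump_2 (a joint): turn of pump head 2 on its bottle, rad: 0 = locked, at its stop, spout along the row (the tray's +y); grows as the spout turns anticlockwise seen from above; at 1.57 it points across the row towards the robot; other stop 1.95. Stays where it is left; turning takes about 1 N at the tip
- plunger_2 (a joint): how far pump 2 is pressed down, m: 0 = up, 0.014 = full stroke; sprung, starts to give at about 6 N of downward push
- foot_2 (a point): centre of the underside of bottle 2, a loose red square bottle, 88 mm square with 140 mm high sides, about 0.9 kg, black screw collar and pump, standing on the tray's floor (5 mm above the bench) in a cell, 2 mm play on each side; z up
- hub_3 (a point): black pump head of bottle 3: point on its vertical turning axis at the height of the spout's mid-line, 213 mm above the bottle's underside. Head 29 mm across, top 9.5 mm above this point. The frame turns with the head: y along the spout, z up. Under the spout is free air down to the screw collar (35 mm across, ends 31 mm below this point) and the bottle's shoulder (53 to 73 mm below)
- nozzle_3 (a point): tip of the spout of bottle 3, 52 mm out from the turning axis, at the spout's mid-height. The straight spout is 12 mm wide, 10 mm high (5 mm above and below this point); its last 8 mm are 10 mm wide and turn down to 11 mm below this point
- pump_3 (a joint): turn of pump head 3 on its bottle, rad: 0 = locked, at its stop, spout along the row (the tray's +y); grows as the spout turns anticlockwise seen from above; at 1.57 it points across the row towards the robot; other stop 1.95. Stays where it is left; turning takes about 1 N at the tip
- plunger_3 (a joint): how far pump 3 is pressed down, m: 0 = up, 0.014 = full stroke; sprung, starts to give at about 6 N of downward push
- foot_3 (a point): centre of the underside of bottle 3, a loose red square bottle, 88 mm square with 140 mm high sides, about 0.9 kg, black screw collar and pump, standing on the tray's floor (5 mm above the bench) in a cell, 2 mm play on each side; z up
- hub_4 (a point): black pump head of bottle 4: point on its vertical turning axis at the height of the spout's mid-line, 213 mm above the bottle's underside. Head 29 mm across, top 9.5 mm above this point. The frame turns with the head: y along the spout, z up. Under the spout is free air down to the screw collar (35 mm across, ends 31 mm below this point) and the bottle's shoulder (53 to 73 mm below)
- nozzle_4 (a point): tip of the spout of bottle 4, 52 mm out from the turning axis, at the spout's mid-height. The straight spout is 12 mm wide, 10 mm high (5 mm above and below this point); its last 8 mm are 10 mm wide and turn down to 11 mm below this point
- pump_4 (a joint): turn of pump head 4 on its bottle, rad: 0 = locked, at its stop, spout along the row (the tray's +y); grows as the spout turns anticlockwise seen from above; at 1.57 it points across the row towards the robot; other stop 1.95. Stays where it is left; turning takes about 1 N at the tip
- plunger_4 (a joint): how far pump 4 is pressed down, m: 0 = up, 0.014 = full stroke; sprung, starts to give at about 6 N of downward push
- foot_4 (a point): centre of the underside of bottle 4, a loose red square bottle, 88 mm square with 140 mm high sides, about 0.9 kg, black screw collar and pump, standing on the tray's floor (5 mm above the bench) in a cell, 2 mm play on each side; z up
- jar_mid (a point): middle of a loose squat red cream jar with black lid, 72 mm across, 55 mm high, standing on the bench; z up
- serum_mid (a point): middle of a loose amber serum bottle with black cap, 38 mm across, 105 mm high, standing on the bench; z up
- tape_mid (a point): middle of a loose roll of brown packing tape lying flat, 100 mm across, 48 mm high; z up
There are look-alikes about, which are no part of the job. What is shaped like the part that bears hub_2 but blue is not meant.

How it is judged:
At the end, for the whole second after the job is handed in: All four pump heads are within 0.07 rad (4 degrees) of their locked stop, none pressed down (under 3 mm), all bottles standing upright and still on the floor of the tray, and the jar, serum bottle and tape within 20 mm of where they stood (value of joint each of pump_1, pump_2, pump_3, pump_4 below 0.07 rad and value of joint each of plunger_1, plunger_2, plunger_3, plunger_4 below 0.003 m and height (world z) of each of foot_1, foot_2, foot_3, foot_4 below 0.01 m and angle between each of foot_1, foot_2, foot_3, foot_4's own z axis and vertical below 0.07 rad and linear speed of each of bottle_1, bottle_2, bottle_3, bottle_4 below 0.02 m/s and distance of each of jar_mid, serum_mid, tape_mid from where it was at the start of the episode below 0.02 m); the robot touches nothing.
It fails at once if a pump or bottle was handled roughly: the fingers pressed on it with more than 25 N (contact force between the fingers and bottle_1 above 25 N or contact force between the fingers and bottle_2 above 25 N or contact force between the fingers and bottle_3 above 25 N or contact force between the fingers and bottle_4 above 25 N).
It fails at once if a pump was pressed down (more than 5 mm), which would squirt product (value of joint any of plunger_1, plunger_2, plunger_3, plunger_4 above 0.005 m).
It fails at once if a bottle was lifted (more than 10 mm) instead of left standing in its cell (height (world z) of any of foot_1, foot_2, foot_3, foot_4 above 0.015 m).
It fails at once if a pump that was already locked was turned open (more than 0.2 rad) (value of joint any of pump_3, pump_4 above 0.2 rad).
It fails at once if the jar, the serum bottle or the tape was shifted by more than 20 mm or knocked over (distance of any of jar_mid, serum_mid, tape_mid from where it was at the start of the episode above 0.02 m or angle between any of jar_mid, serum_mid, tape_mid's own z axis and vertical above 0.4 rad).
It also fails if it takes over 48 s, if anything falls off the work surface, if the arm or the gripper's body presses on something with over 40 N, if the wrist force passes 120 N, or if a joint passes its speed limit or range.

ROBOT

A 6-joint arm with a two-finger parallel gripper is mounted at the origin on the work surface. World frame = base frame: x ahead of the robot, y to its left, z up, the work surface at z = 0. Lengths are in m, angles in rad, forces in N, time in s.
With the tool pointing down it reaches from about 0.3 to 0.875 m from the base axis. Payload 6.4 kg.
Tool frame: the origin (TCP) lies midway between the tips of the shut fingers; the grasp point (between the pads) lies 19 mm behind it; y points along the fingers, x is the direction in which the jaws open and shut, and the axes are right-handed (so a half turn about y gives the same grasp; the last joint's range is limited). The gripper opens to 85 mm and grips with 20 to 120 N. Pads are 22 mm wide; open, the fingers measure 114 mm over their backs; the gripper's body (76 mm by 85 mm) begins 54 mm behind the grasp point. The pads swing forward as they close: fully open they stand 13 mm farther back than shut.
Start: joints at [0.938, 0.181, 1.607, -0, 1.354, -0.206], TCP at [0.238, 0.523, 0.231] pointing down, gripper open.
Joint ranges: [-2.99, 2.99], [-0.89, 2.07], [0.3, 2.58], [-1.14, 4.28], [0, 2.63], [-3.12, 3.12]. Speed limits (rad/s): [2.57, 2.57, 3.01, 3.14, 3.14, 3.14].

INTERFACE

Orientations are given as a unit quaternion [w, x, y, z].
In Python, from bench import ctrl gives the robot as it stands.
- The arm moves only by the tool step_arm, never from a script. Its argument "commands" is a list of rows, each a list of 7 numbers: the turn, a rotation vector about the tool's x, y, z in units of 6 degrees (1.0 is 6 degrees), then the shift along the tool's x, y, z in units of 30 mm (1.0 is 30 mm), then the opening, from 0 (shut) to 1 (fully open). A call has 1 to 10 rows; each row shifts and turns the commanded pose from where the row before left it, along the tool's axes as they then stand; what a row does not reach is not made up. A row lasts 1/10 s, in which the tool goes at most 50 mm and 8.59 degrees, less where a joint would pass 70% of its speed; a pose out of reach is approached as far as the arm can. A call with a number of a shift or a turn outside -1 to 1 is refused whole. A call with a gripper value outside its range is refused whole. The fingers move at their own pace and stop on an object; the grip force is fixed at half the most. Time passes only in rows, so rows that do not move let the fingers close. It gives the time, the measured TCP pose, the force and the opening at its end, in the units of the state.
- ctrl.get_obs(): the state, without advancing time (a new reading comes with each control period).
- ctrl.camera(name): name is "scene" or "top" or "wrist"; returns (picture, depth): 480x640x3 uint8, blue, green, red; 480x640 float32, m along the optical axis (not along the pixel's ray), 0 where there is no reading.
- ctrl.get_calibration(name): a dict with "intrinsics" (3x3 intrinsics, pixels), "R" (3x3) and "t" (3): a world point X has camera coordinates R X + t. Camera axes: x right, y down, z forward; pixel columns grow to the right and rows downward; lengths in m; the calibration is good to about 2 mm. A picture is of the moment at which its call begins: read the wrist's pose just before it. get_calibration takes no time and is no camera call; for the wrist camera it gives the pose at the moment of the call.
- ctrl.hand_in(): hands the job in, once; it reports no verdict.
Trained networks look in the newest picture that a camera, given by its name, has taken for a name from the list of things; names that differ only in an ending like _2 or _b are one class to them, and where a whole thing is asked for, a point or a joint stands for the part that bears it (a point fixed in the world has none). Each returns a list of dicts, best first, with "p" (0 to 1); they miss things now and then, are a little off and sometimes report something else, mostly with a low value. They report only what shows in the picture. A call takes as long as a camera call. They do not tell look-alikes from the thing itself.
- ctrl.boxes_of(thing, camera): "point" ([x, y, z] in m, in the coordinates of the camera as it stood for that picture, good to about 4 mm: the middle of the surface that is visible of it).
- ctrl.silhouettes(thing, camera): "pixels" (480x640 bool, what is visible of it).
The state is a dict: "time_s": time; "q": joint angles; "dq": joint speeds; "joint_efforts": joint torques, N m; "eef_pos": TCP position; "eef_rot": TCP orientation; "wrist_force": force on the tool from outside, world axes, zero at the start; "torque": the same for the moment, N m; "opening": opening from 0.0 (shut) to 1.0 (fully open).
Only numpy, scipy, OpenCV 4.12 (cv2) and the standard library are available. Lean on these libraries where they do the work, as an engineer would, in place of code of your own. Each camera call takes 0.05 s, during which the arm holds its last target.

## Working session

There is one attempt and no reset: what is moved stays moved. The work goes in short steps, Python scripts to look and compute and a tool call to move; the robot and the scene stay as the last step left them, time stands still between calls to the robot, and variables do not carry over. Pictures are saved under pics/ and viewed, and the job is handed in when it is done.

Besides the shell and the picture viewer there is one more tool, called after ">>>" as a command line: name --pt "numbers of a row" for each row, then --argument value for the rest. step_arm: Moves the arm, as the interface text tells. Its arguments: {"type":"object","properties":{"commands":{"type":"array"}},"required":["commands"]}

```bash
mkdir -p pics
python3 - <<'E'
from bench import ctrl
import cv2,numpy as np
o=ctrl.get_obs();print(o)
for n in ["scene","top","wrist"]:
    p,d=ctrl.camera(n);cv2.imwrite(f"pics/{n}0.png",p);np.save(f"{n}0.npy",d)
    c=ctrl.get_calibration(n);print(n,c)
E
```

```text
{'time_s': 0.0, 'q': array([ 9.37676511e-01,  1.81546154e-01,  1.60802382e+00,  3.72577052e-05,
        1.35387230e+00, -2.06315368e-01]), 'dq': array([ 0.00110365,  0.00029321,  0.00029632, -0.00033895, -0.00056565,
        0.00174092]), 'joint_efforts': array([-1.55224247e-03, -4.44860137e+01, -3.51341736e+01, -3.92022430e-04,
        8.74133839e-03,  1.05968951e-05]), 'eef_pos': array([0.23765934, 0.52294844, 0.23037368]), 'eef_rot': array([-0.59433056,  0.59477421,  0.38214707, -0.38337767]), 'wrist_force': array([-0.69383878, -0.00209048,  0.45585926]), 'torque': array([-0.02836426,  0.01484838,  0.02483766]), 'opening': 1.0003773865741739}
scene {'intrinsics': array([[527.0165914 ,   0.        , 313.86951226],
       [  0.        , 527.0165914 , 242.13743689],
       [  0.        ,   0.        ,   1.        ]]), 'R': array([[-0.73618716,  0.67672764,  0.00825642],
       [ 0.52470149,  0.57842382, -0.62459125],
       [-0.42745388, -0.4554839 , -0.78090819]]), 't': array([ 0.37966828, -0.19102652,  1.5394636 ])}
top {'intrinsics': array([[546.57505101,   0.        , 320.90298435],
       [  0.        , 546.57505101, 230.24073362],
       [  0.        ,   0.        ,   1.        ]]), 'R': array([[ 0.00552935, -0.999981  , -0.00272544],
       [-0.99704194, -0.00530411, -0.07667615],
       [ 0.07666024,  0.00314135, -0.99705233]]), 't': array([0.04411968, 0.55020917, 1.29693556])}
wrist {'intrinsics': array([[428.73037668,   0.        , 315.60992436],
       [  0.        , 428.73037668, 240.73465213],
       [  0.        ,   0.        ,   1.        ]]), 'R': array([[ 4.14517787e-01,  9.10040775e-01, -8.89473188e-04],
       [ 8.78478757e-01, -3.99885929e-01,  2.61469536e-01],
       [ 2.37592251e-01, -1.09165157e-01, -9.65211319e-01]]), 't': array([-0.57498854, -0.03239036,  0.37735332])}
```

View pics/scene0.png

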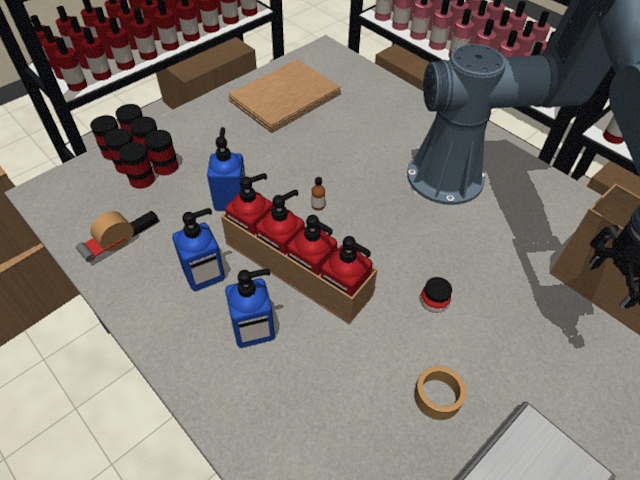

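View pics/top0.png

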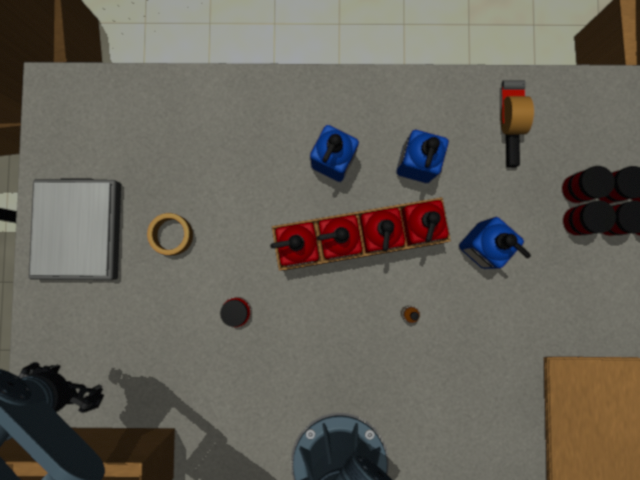

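```bash
cat > h.py <<'E'
from bench import ctrl
import numpy as np
def c2w(n,p):
    c=ctrl.get_calibration(n);return c["R"].T@(np.asarray(p)-c["t"])
def pix(n,u,v,z):  # pixel on plane world z
    c=ctrl.get_calibration(n);K=c["intrinsics"];R=c["R"];C=-R.T@c["t"]
    r=R.T@np.linalg.inv(K)@np.array([u,v,1.]);return C+r*(z-C[2])/r[2]
def proj(n,X):
    c=ctrl.get_calibration(n);x=c["intrinsics"]@(c["R"]@np.asarray(X)+c["t"]);return x[:2]/x[2]
E
python3 - <<'E'
from h import *
for n in ["top","scene"]:
    ctrl.camera(n)
    for t in ["hub_1","nozzle_1","foot_1","jar_mid","serum_mid","tape_mid","tray"]:
        for r in ctrl.boxes_of(t,n):
            w=c2w(n,r["point"]);print(n,t,round(r["p"],2),w.round(3),proj(n,w).round())
E
```

```text
top hub_1 0.83 [ 0.554 -0.177  0.22 ] [430. 221.]
top hub_1 0.83 [0.526 0.011 0.223] [338. 235.]
top hub_1 0.62 [ 0.51  -0.35   0.214] [514. 243.]
top hub_1 0.56 [ 0.535 -0.085  0.22 ] [385. 230.]
top hub_1 0.53 [0.715 0.029 0.22 ] [330. 144.]
top hub_1 0.49 [0.51  0.11  0.224] [290. 242.]
top hub_1 0.19 [ 0.558 -0.172  0.149] [421. 223.]
top nozzle_1 0.83 [ 0.534 -0.083  0.221] [384. 231.]
top nozzle_1 0.77 [ 0.708 -0.184  0.21 ] [432. 148.]
top nozzle_1 0.74 [0.525 0.015 0.221] [336. 235.]
top nozzle_1 0.71 [0.508 0.11  0.218] [290. 243.]
top nozzle_1 0.7 [ 0.507 -0.351  0.213] [515. 245.]
top nozzle_1 0.68 [0.714 0.026 0.212] [331. 145.]
top foot_1 0.95 [0.51  0.096 0.159] [298. 244.]
top foot_1 0.94 [ 0.513 -0.33   0.139] [493. 244.]
top foot_1 0.91 [0.525 0.006 0.15 ] [340. 237.]
top foot_1 0.91 [0.711 0.024 0.143] [332. 154.]
top foot_1 0.87 [ 0.556 -0.174  0.15 ] [423. 224.]
top foot_1 0.83 [ 0.54  -0.08   0.152] [379. 231.]
top foot_1 0.73 [ 0.703 -0.174  0.143] [421. 157.]
top jar_mid 0.78 [0.356 0.247 0.052] [235. 312.]
top jar_mid 0.69 [ 0.358 -0.153  0.072] [408. 313.]
to
[... 905 characters left out ...]
0.031 0.216] [248. 278.]
scene nozzle_1 0.49 [0.511 0.112 0.225] [353. 243.]
scene foot_1 0.96 [ 0.535 -0.326  0.136] [223. 170.]
scene foot_1 0.83 [0.742 0.047 0.135] [250. 310.]
scene foot_1 0.77 [ 0.579 -0.171  0.156] [246. 207.]
scene foot_1 0.73 [ 0.554 -0.081  0.157] [278. 223.]
scene foot_1 0.73 [ 0.732 -0.154  0.138] [198. 250.]
scene foot_1 0.68 [0.541 0.022 0.152] [313. 247.]
scene jar_mid 0.85 [0.371 0.255 0.059] [435. 292.]
scene jar_mid 0.54 [ 0.557 -0.074  0.155] [279. 226.]
scene serum_mid 0.9 [ 0.361 -0.155  0.056] [317. 195.]
scene tape_mid 0.56 [0.545 0.414 0.043] [440. 392.]
scene tape_mid 0.43 [0.512 0.11  0.224] [352. 243.]
scene tray 0.71 [0.58  0.02  0.062] [300. 279.]
```

Run:
```python
import cv2
p=cv2.imread("pics/top0.png");cv2.imwrite("pics/crop0.png",cv2.resize(p[185:285,260:460],None,fx=4,fy=4,interpolation=cv2.INTER_CUBIC))
from h import *
import numpy as np
for n in ["top","scene"]:
    p,d=ctrl.camera(n)
    c=ctrl.get_calibration(n);K=c["intrinsics"]
    v,u=np.nonzero(d>0);z=d[v,u]
    X=(np.stack([(u-K[0,2])*z/K[0,0],(v-K[1,2])*z/K[1,1],z],1)-c["t"])@c["R"]
    m=(X[:,2]>.208)&(X[:,2]<.24)&(X[:,0]>.45)&(X[:,0]<.62)&(X[:,1]>-.24)&(X[:,1]<.2)
    P=X[m]
    im=np.zeros((480,640),np.uint8)
    im[v[m],u[m]]=1
    k,L=cv2.connectedComponents(im)
    for i in range(1,k):
        Q=X[m][L[v[m],u[m]]==i]
        if len(Q)<20: continue
        a=Q[:,:2]-Q[:,:2].mean(0);w,V=np.linalg.eigh(a.T@a)
        t=a@V[:,1]
        print(n,len(Q),Q.mean(0).round(4),V[:,1].round(3),np.sqrt(w/len(Q)).round(4),t.min().round(3),t.max().round(3),Q[:,2].max().round(4))
    # tray rim
    m=(X[:,2]>.105)&(X[:,2]<.115)&(X[:,0]>.4)&(X[:,0]<.7)&(X[:,1]>-.26)&(X[:,1]<.2)
    print(cv2.minAreaRect(X[m][:,:2].astype(np.float32)*1000))
    m=(X[:,2]>.143)&(X[:,2]<.2)&(X[:,0]>.4)&(X[:,0]<.65)&(X[:,1]>-.26)&(X[:,1]<.2)
    print(cv2.minAreaRect(X[m][:,:2].astype(np.float32)*1000))
```

```text
top 263 [ 0.5476 -0.1792  0.2218] [-0.974  0.225] [0.0058 0.0182] -0.029 0.037 0.2315
top 260 [ 0.53   -0.0867  0.2222] [-0.995  0.099] [0.0058 0.0182] -0.028 0.037 0.231
top 256 [0.5252 0.0186 0.2221] [-0.17   0.985] [0.0058 0.018 ] -0.027 0.038 0.2307
top 259 [0.5086 0.1135 0.2222] [-0.182  0.983] [0.0059 0.0182] -0.027 0.038 0.2308
((598.5903930664062, -30.877120971679688), (228.26499938964844, 392.92828369140625), 9.968008995056152)
((536.0087890625, -41.1396484375), (83.46320343017578, 369.6571350097656), 10.13035774230957)
scene 228 [ 0.5533 -0.1762  0.2216] [-0.982  0.189] [0.0054 0.0191] -0.026 0.04 0.2313
scene 235 [ 0.5359 -0.0834  0.2219] [-0.998  0.065] [0.0059 0.0191] -0.025 0.039 0.2329
scene 245 [0.5303 0.023  0.2224] [-0.234  0.972] [0.0057 0.0182] -0.028 0.036 0.2317
scene 271 [0.5139 0.1181 0.2226] [-0.255  0.967] [0.0057 0.0182] -0.029 0.036 0.233
((560.9344482421875, -28.912490844726562), (156.2978057861328, 401.5066833496094), 26.025949478149414)
((539.2111206054688, -39.44206237792969), (85.18830871582031, 372.06207275390625), 10.155370712280273)
```

View pics/crop0.png

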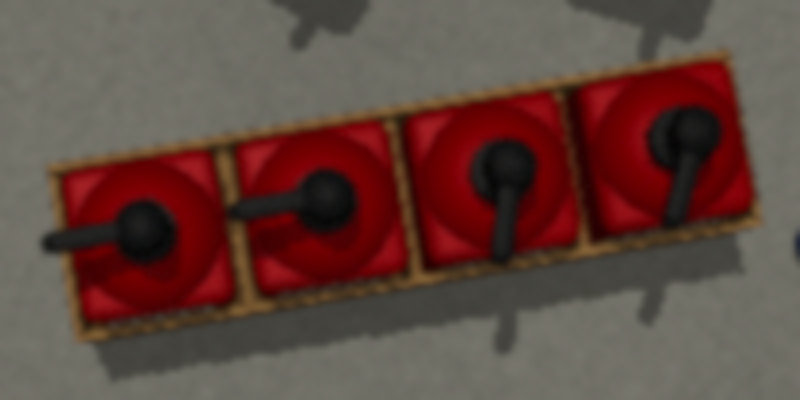

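```bash
cat >> h.py <<'E'
from scipy.spatial.transform import Rotation as Ro
def tool():
    o=ctrl.get_obs();q=o["eef_rot"];return o, Ro.from_quat(q,scalar_first=True)
c10,s10=np.cos(np.radians(10)),np.sin(np.radians(10))
ex=np.array([c10,s10,0]);ey=np.array([-s10,c10,0])
HR=np.array([.562,-.1815,.218]);HM=np.array([.5455,-.0875,.218])
def units(P):
    o,r=tool();return (r.inv().apply(np.asarray(P)-o["eef_pos"])/0.03)
E
python3 - <<'E'
from h import *
o,r=tool();print(r.as_matrix().round(3))
print(units(np.r_[o["eef_pos"][:2],.31]).round(2))
E
```

```text
[[ 0.414  0.    -0.91 ]
 [ 0.91   0.     0.414]
 [ 0.    -1.    -0.   ]]
[ 0.   -2.62 -0.  ]
```

>>> step_arm --pt "0 0 0 0 -0.7 0 0" --pt "0 -1 0 0 -0.7 0 0" --pt "0 -1 0 0 -0.7 0 0" --pt "0 -1 0 0 -0.3 0 0" --pt "0 -1 0 0 0 0 0" --pt "0 -1 0 0 0 0 0" --pt "0 -0.75 0 0 0 0 0" --pt "0 0 0 0 0 0 0"

```text
time_s: 1.85
eef_pos: [0.238, 0.5234, 0.3033]
eef_rot: [-0.454, 0.454, 0.542, -0.542]
wrist_force: [0.1, 0.7, -0.1]
opening: 0.003
```

Run:
```python
from h import *
o,r=tool();print(o["time_s"],o["eef_pos"],o["q"].round(2),o["opening"]);print(r.as_matrix().round(3))
# pre-contact in tray coords relative to hub: spout angle a from ey toward -ex
for n,H,a in (("R",HR,np.radians(68)),("M",HM,np.radians(75))):
    d=np.cos(a)*ey-np.sin(a)*ex; t=np.cos(a)*-ex-np.sin(a)*ey  # t: + angle side (behind)
    print(n,"tip",H+.052*d,"start",H+.038*d+t*0.045, units(H+.038*d+t*.045).round(2))
```

```text
1.85 [0.23799172 0.52342491 0.30331251] [ 0.94  0.13  1.52  0.    1.49 -0.81] 0.0032730555897641203
[[-0.175  0.    -0.985]
 [ 0.985  0.    -0.175]
 [ 0.    -1.    -0.   ]]
R tip [ 0.51113632 -0.17068859  0.218     ] start [ 0.51547437 -0.217616    0.218     ] [-25.94   2.84  -4.78]
M tip [ 0.49369788 -0.0829679   0.218     ] start [ 0.50372259 -0.12901684  0.218     ] [-22.96   2.84  -4.91]
```

>>> step_arm --pt "0 0 0 -1 0 -0.2 0" --pt "0 0 0 -1 0 -0.2 0" --pt "0 0 0 -1 0 -0.2 0" --pt "0 0 0 -1 0 -0.2 0" --pt "0 0 0 -1 0 -0.2 0" --pt "0 0 0 -1 0 -0.2 0" --pt "0 0 0 -1 0 -0.2 0" --pt "0 0 0 -1 0 -0.2 0" --pt "0 0 0 -1 0 -0.2 0" --pt "0 0 0 -1 0 -0.2 0"

```text
time_s: 2.85
eef_pos: [0.3497, 0.2374, 0.3035]
eef_rot: [-0.455, 0.455, 0.542, -0.541]
wrist_force: [0.3, 0.3, 0.6]
opening: 0.002
```

>>> step_arm --pt "0 0 0 -1 0 -0.2 0" --pt "0 0 0 -1 0 -0.2 0" --pt "0 0 0 -1 0 -0.2 0" --pt "0 0 0 -1 0 -0.2 0" --pt "0 0 0 -1 0 -0.2 0" --pt "0 0 0 -1 0 -0.3 0" --pt "0 0 0 -1 0 -0.3 0" --pt "0 0 0 -1 0 -0.3 0" --pt "0 0 0 -1 0 -0.3 0" --pt "0 0 0 -1 0 -0.2 0"

```text
time_s: 3.85
eef_pos: [0.4732, -0.0456, 0.3034]
eef_rot: [-0.455, 0.455, 0.541, -0.541]
wrist_force: [1.1, 0.2, -0.1]
opening: 0.003
```

Run:
```python
from h import *
import cv2
o,r=tool();print(o["time_s"],o["eef_pos"],o["q"].round(2),o["wrist_force"]);print(r.as_matrix().round(3))
p,d=ctrl.camera("wrist");cv2.imwrite("pics/w1.png",p);np.save("w1.npy",d)
n="wrist"
c=ctrl.get_calibration(n);K=c["intrinsics"]
v,u=np.nonzero(d>0);z=d[v,u]
X=(np.stack([(u-K[0,2])*z/K[0,0],(v-K[1,2])*z/K[1,1],z],1)-c["t"])@c["R"]
m=(X[:,2]>.208)&(X[:,2]<.24)&(X[:,0]>.45)&(X[:,0]<.62)&(X[:,1]>-.24)&(X[:,1]<.2)
im=np.zeros((480,640),np.uint8);im[v[m],u[m]]=1
k,L=cv2.connectedComponents(im)
for i in range(1,k):
    Q=X[m][L[v[m],u[m]]==i]
    if len(Q)<50: continue
    a=Q[:,:2]-Q[:,:2].mean(0);w,V=np.linalg.eigh(a.T@a);t=a@V[:,1]
    print(len(Q),Q.mean(0).round(4),V[:,1].round(3),t.min().round(3),t.max().round(3),Q[:,2].max().round(4))
```

```text
3.85 [ 0.47321497 -0.04562942  0.30339437] [-0.35 -0.1   1.76  0.    1.49 -2.09] [ 1.14079833  0.1734706  -0.14274533]
[[-0.172  0.    -0.985]
 [ 0.985 -0.    -0.172]
 [-0.    -1.    -0.   ]]
2234 [ 0.5217 -0.0898  0.2205] [-0.997  0.082] -0.027 0.027 0.2266
3588 [ 0.5472 -0.1818  0.2215] [-0.974  0.225] -0.03 0.035 0.2282
1752 [0.5209 0.0156 0.2199] [-0.03  1.  ] -0.027 0.036 0.2276
3590 [0.5092 0.106  0.2208] [-0.146  0.989] -0.025 0.041 0.2276
```

View pics/w1.png

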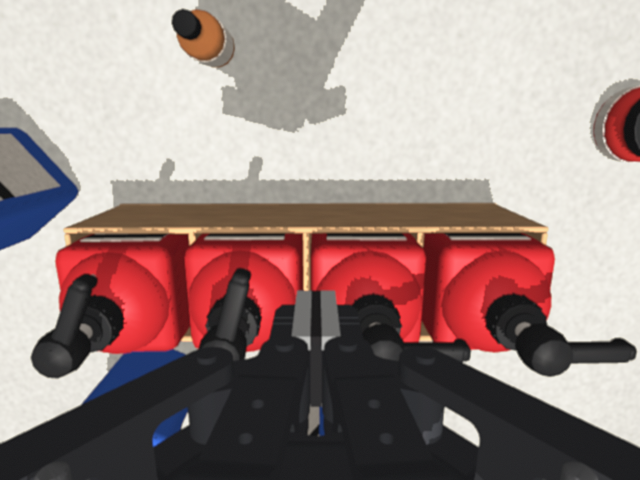

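```bash
sed -i 's/^HR=.*/HR=np.array([.5625,-.184,.218]);HM=np.array([.5455,-.089,.218])/' h.py
python3 - <<'E'
from h import *
a=np.radians(75);H=HM
d=np.cos(a)*ey-np.sin(a)*ex; t=np.cos(a)*-ex-np.sin(a)*ey
P=H+.038*d+t*.042;P[2]=.203;print(P,units(P).round(2))
def path(off,r=.038):
    prev=P
    for deg in range(75,-1,-15):
        a=np.radians(deg);d=np.cos(a)*ey-np.sin(a)*ex; t=np.cos(a)*-ex-np.sin(a)*ey
        Q=H+r*d+t*off;Q[2]=.203;_,R=tool();print(deg,Q.round(4),(R.inv().apply(Q-prev)/.03).round(2));prev=Q
path(.016)
E
```

```text
[ 0.50398406 -0.12752826  0.203     ] [-2.72  3.35 -0.53]
75 [ 0.5063 -0.1016  0.203 ] [ 0.84 -0.   -0.22]
60 [ 0.5043 -0.091   0.203 ] [ 0.36 -0.    0.  ]
45 [ 0.5052 -0.0803  0.203 ] [ 0.35 -0.   -0.09]
30 [ 0.5088 -0.0702  0.203 ] [ 0.31 -0.   -0.18]
15 [ 0.5149 -0.0613  0.203 ] [ 0.26 -0.   -0.25]
0 [ 0.5231 -0.0544  0.203 ] [ 0.18 -0.   -0.31]
```

>>> step_arm --pt "0 0 0 -1 0 -0.2 0" --pt "0 0 0 -1 0 -0.2 0" --pt "0 0 0 -0.7 0 -0.1 0" --pt "0 0 0 0 0.5 0 0" --pt "0 0 0 0 0.9 0 0" --pt "0 0 0 0 0.9 0 0" --pt "0 0 0 0 0.6 0 0" --pt "0 0 0 0 0.3 0 0" --pt "0 0 0 0 0.15 0 0" --pt "0 0 0 0 0 0 0"

```text
time_s: 4.9
eef_pos: [0.5014, -0.121, 0.2026]
eef_rot: [0.454, -0.454, -0.542, 0.542]
wrist_force: [-0.1, -0.2, 0.4]
opening: -0.001
```

Run:
```python
from h import *
import cv2
o,r=tool();print(o["time_s"],o["eef_pos"],o["wrist_force"])
p,d=ctrl.camera("wrist");cv2.imwrite("pics/w2.png",p)
print(proj("wrist",o["eef_pos"]))
```

```text
4.9 [ 0.50143483 -0.12098487  0.20263663] [-0.11955439 -0.22476248  0.37655578]
[314.14904906 314.40001264]
```

View pics/w2.png

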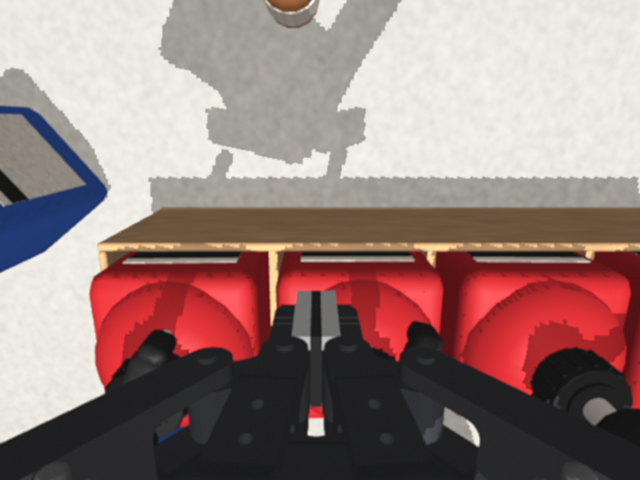

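Run:
```python
from h import *
o,r=tool()
p,d=ctrl.camera("wrist")
c=ctrl.get_calibration("wrist");K=c["intrinsics"]
v,u=np.nonzero(d>0);z=d[v,u]
X=(np.stack([(u-K[0,2])*z/K[0,0],(v-K[1,2])*z/K[1,1],z],1)-c["t"])@c["R"]
Y=r.inv().apply(X-o["eef_pos"])*1000
for h in range(5,-90,-8):
    m=(Y[:,1]<h)&(Y[:,1]>h-8)&(abs(Y[:,0])<70)&(Y[:,2]>-30)
    if m.sum()>5: print(h,m.sum(),np.percentile(Y[m],[1,99],axis=0).round(0)[:,[0,2]].tolist())
```

```text
5 21 [[-53.0, -6.0], [32.0, 11.0]]
-3 1041 [[-55.0, -8.0], [41.0, 12.0]]
-11 2707 [[-62.0, -14.0], [41.0, 11.0]]
-19 1156 [[-59.0, -12.0], [14.0, 12.0]]
-27 751 [[-13.0, 7.0], [14.0, 12.0]]
-35 1725 [[-18.0, -10.0], [20.0, 14.0]]
-43 4606 [[-32.0, -9.0], [33.0, 14.0]]
-51 10155 [[-37.0, -8.0], [38.0, 14.0]]
-59 7131 [[-44.0, -8.0], [45.0, 17.0]]
-67 14010 [[-50.0, -3.0], [51.0, 18.0]]
-75 15692 [[-53.0, 3.0], [55.0, 18.0]]
-83 8404 [[-50.0, 10.0], [52.0, 18.0]]
```

>>> step_arm --pt "0 0 0 0.3 0 -0.13 0" --pt "0 0 0 0.3 0 -0.14 0" --pt "0 0 0 0.18 0 0 0" --pt "0 0 0 0.18 0 0 0" --pt "0 0 0 0.18 0 -0.04 0" --pt "0 0 0 0.17 0 -0.05 0"

```text
time_s: 5.6
eef_pos: [0.5053, -0.0804, 0.2028]
eef_rot: [0.454, -0.454, -0.542, 0.542]
wrist_force: [-0.2, -1.9, -0.4]
opening: 0.002
```

Run:
```python
from h import *
import cv2
o,r=tool();print(o["time_s"],o["eef_pos"],o["wrist_force"])
p,d=ctrl.camera("wrist");q,_=ctrl.camera("scene")
cv2.imwrite("pics/w3.png",np.hstack([cv2.resize(p,(480,360)),cv2.resize(q[140:320,200:400],(320,288))[:, :] if 0 else cv2.resize(q[150:300,210:380],(320,360))]))
```

```text
5.6 [ 0.50528064 -0.08040564  0.20282295] [-0.17313344 -1.87682421 -0.39546485]
```

View pics/w3.png

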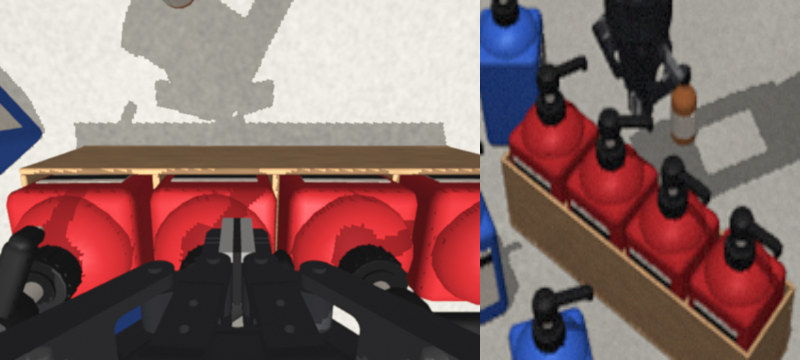

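>>> step_arm --pt "0 0 0 0.16 0 -0.08 0" --pt "0 0 0 0.15 0 -0.1 0" --pt "0 0 0 0.14 0 -0.12 0" --pt "0 0 0 0.12 0 -0.13 0"

```text
time_s: 6.1
eef_pos: [0.5152, -0.0614, 0.2027]
eef_rot: [0.454, -0.454, -0.542, 0.542]
wrist_force: [-0.9, -1.5, 0.0]
opening: 0.001
```

>>> step_arm --pt "0 0 0 0.1 0 -0.14 0" --pt "0 0 0 0.06 0 -0.1 0"

```text
time_s: 6.3
eef_pos: [0.5216, -0.0554, 0.2027]
eef_rot: [0.454, -0.454, -0.542, 0.542]
wrist_force: [-0.5, -0.7, 0.4]
opening: -0.002
```

```bash
cat > look.py <<'E'
from h import *
import cv2,sys
o,r=tool();print(o["time_s"],o["eef_pos"],o["wrist_force"])
n="top"
p,d=ctrl.camera(n)
c=ctrl.get_calibration(n);K=c["intrinsics"]
q,_=ctrl.camera("scene")
cv2.imwrite("pics/%s.png"%sys.argv[1],np.hstack([cv2.resize(p[185:285,260:460],(480,240)),cv2.resize(q[150:300,210:380],(272,240))]))
E
python3 look.py l4
python3 - <<'E'
from h import *
print("M locked tip side centre", units(HM+.038*ey-.016*ex))
E
```

```text
6.3 [ 0.52161083 -0.05537294  0.20271469] [-0.52338859 -0.74092284  0.40228793]
M locked tip side centre [ 0.02477683 -0.50906976 -0.05416146]
```

View pics/l4.png

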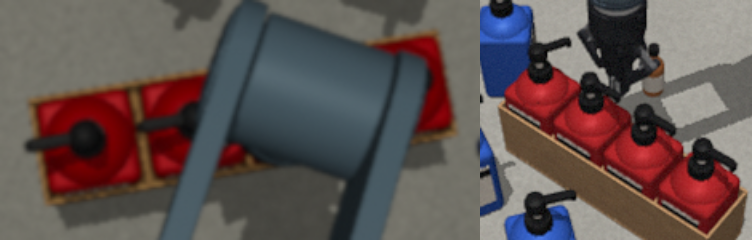

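>>> step_arm --pt "0 0 0 0 0 -0.06 0" --pt "0 0 0 0 0 -0.04 0"

```text
time_s: 6.6
eef_pos: [0.524, -0.0552, 0.2027]
eef_rot: [0.455, -0.454, -0.542, 0.542]
wrist_force: [-2.5, 0.3, 0.6]
opening: -0.001
```

>>> step_arm --pt "0 0 0 0 0 -0.04 0" --pt "0 0 0 0 0 -0.03 0"

```text
time_s: 6.8
eef_pos: [0.5263, -0.055, 0.2028]
eef_rot: [0.454, -0.454, -0.542, 0.542]
wrist_force: [-3.2, -0.3, 1.2]
opening: -0.003
```

>>> step_arm --pt "0 0 0 0 0 -0.04 0" --pt "0 0 0 0 0 0 0"

```text
time_s: 7.0
eef_pos: [0.5276, -0.0548, 0.2028]
eef_rot: [0.454, -0.454, -0.542, 0.542]
wrist_force: [-2.6, 0.9, 0.9]
opening: 0.002
```

>>> step_arm --pt "0 0 0 0 0 -0.04 0" --pt "0 0 0 0 0 0 0"

```text
time_s: 7.2
eef_pos: [0.5282, -0.0546, 0.2027]
eef_rot: [0.455, -0.454, -0.542, 0.542]
wrist_force: [-5.4, 0.3, 2.6]
opening: -0.001
```

>>> step_arm --pt "0 0 0 0 0 0.15 0" --pt "0 0 0 0 0 0.4 0" --pt "0 0 0 0 0 0.6 0" --pt "0 0 0 0 -0.6 0.6 0" --pt "0 0 0 0 -1 0 0" --pt "0 0 0 0 -1 0 0" --pt "0 0 0 0 -0.8 0 0" --pt "0 0 0 -1 0 0 0" --pt "0 0 0 -1 0 0 0" --pt "0 0 0 -1 0 0 0"

```text
time_s: 8.2
eef_pos: [0.4926, -0.1532, 0.3054]
eef_rot: [-0.453, 0.455, 0.542, -0.542]
wrist_force: [0.7, 0.9, -0.5]
opening: -0.0
```

```bash
cat > seg.py <<'E'
from h import *
import cv2
o,r=tool();print(o["time_s"],o["eef_pos"],o["wrist_force"])
for n in ["scene","wrist","top"]:
    p,d=ctrl.camera(n);cv2.imwrite("pics/s_%s_%d.png"%(n,o["time_s"]*10),p)
    c=ctrl.get_calibration(n);K=c["intrinsics"]
    v,u=np.nonzero(d>0);z=d[v,u]
    X=(np.stack([(u-K[0,2])*z/K[0,0],(v-K[1,2])*z/K[1,1],z],1)-c["t"])@c["R"]
    m=(X[:,2]>.208)&(X[:,2]<.235)&(X[:,0]>.45)&(X[:,0]<.62)&(X[:,1]>-.24)&(X[:,1]<.2)
    im=np.zeros((480,640),np.uint8);im[v[m],u[m]]=1
    k,L=cv2.connectedComponents(im)
    for i in range(1,k):
        Q=X[m][L[v[m],u[m]]==i]
        if len(Q)<100: continue
        a=Q[:,:2]-Q[:,:2].mean(0);w,V=np.linalg.eigh(a.T@a);t=a@V[:,1]
        print(n,len(Q),Q.mean(0).round(4),V[:,1].round(3),t.min().round(3),t.max().round(3),Q[:,2].max().round(4), "ang", np.degrees(np.arctan2(V[0,1]*-1,V[1,1])).round(1))
E
python3 seg.py
```

```text
8.2 [ 0.49263815 -0.15322702  0.3053904 ] [ 0.68279696  0.87102505 -0.4804876 ]
scene 222 [ 0.553  -0.1762  0.2219] [-0.981  0.193] -0.027 0.04 0.2319 ang 78.9
scene 226 [ 0.5466 -0.0711  0.2223] [-0.241  0.971] -0.028 0.035 0.2309 ang 13.9
scene 247 [0.5306 0.0229 0.2223] [-0.236  0.972] -0.027 0.036 0.2321 ang 13.7
scene 270 [0.5139 0.1181 0.2228] [-0.258  0.966] -0.03 0.037 0.2316 ang 15.0
wrist 2099 [ 0.5392 -0.1786  0.221 ] [-0.922  0.386] -0.029 0.029 0.2277 ang 67.3
wrist 2319 [ 0.537  -0.0715  0.2198] [-0.038  0.999] -0.03 0.035 0.2274 ang 2.2
wrist 3162 [0.5252 0.0111 0.2214] [-0.134  0.991] -0.019 0.04 0.2285 ang 7.7
top 256 [ 0.5412 -0.0747  0.2223] [-0.161  0.987] -0.027 0.038 0.2314 ang 9.3
top 256 [0.5252 0.0186 0.2223] [-0.171  0.985] -0.027 0.038 0.2314 ang 9.8
top 259 [0.5086 0.1135 0.2222] [-0.182  0.983] -0.027 0.038 0.2303 ang 10.5
```

Run:
```python
from h import *
print(units([.518,-.2165,.203]).round(2))
```

```text
[-2.21  3.39 -0.48]
```

View pics/s_wrist_82.png

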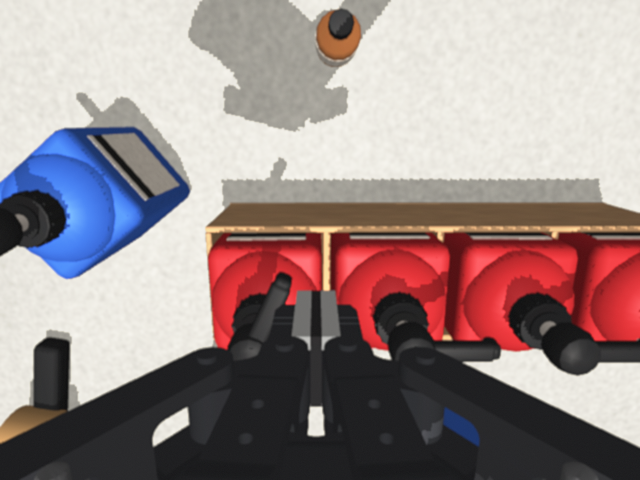

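>>> step_arm --pt "0 0 0 -0.9 0 -0.2 0" --pt "0 0 0 -0.9 0 -0.2 0" --pt "0 0 0 -0.4 0 -0.1 0" --pt "0 0 0 0 0.5 0 0" --pt "0 0 0 0 0.9 0 0" --pt "0 0 0 0 0.9 0 0" --pt "0 0 0 0 0.6 0 0" --pt "0 0 0 0 0.35 0 0" --pt "0 0 0 0 0.15 0 0" --pt "0 0 0 0 0 0 0"

```text
time_s: 9.35
eef_pos: [0.5188, -0.2139, 0.2025]
eef_rot: [-0.454, 0.454, 0.542, -0.542]
wrist_force: [-0.5, -0.5, 0.4]
opening: -0.001
```

Run:
```python
from h import *
o,r=tool();print(o["eef_pos"],o["wrist_force"])
prev=o["eef_pos"]
for D in ([.5063,-.1016],[.5053,-.0804],[.5152,-.0614],[.5216,-.0554],[.5282,-.0546]):
    Q=np.r_[np.array(D)+[.0168,-.0955],.2027];print((r.inv().apply(Q-prev)/.03).round(2),Q);prev=Q
```

```text
[ 0.51878608 -0.21391453  0.20249082] [-0.52800567 -0.5034942   0.3968198 ]
[ 0.53 -0.01 -0.24] [ 0.5231 -0.1971  0.2027]
[ 0.7   0.   -0.09] [ 0.5221 -0.1759  0.2027]
[ 0.57  0.   -0.44] [ 0.532  -0.1569  0.2027]
[ 0.16  0.   -0.25] [ 0.5384 -0.1509  0.2027]
[-0.01 -0.   -0.22] [ 0.545  -0.1501  0.2027]
```

>>> step_arm --pt "0 0 0 0.26 0 -0.12 0" --pt "0 0 0 0.27 0 -0.12 0" --pt "0 0 0 0.18 0 0 0" --pt "0 0 0 0.18 0 0 0" --pt "0 0 0 0.17 0 -0.04 0" --pt "0 0 0 0.17 0 -0.05 0"

```text
time_s: 9.95
eef_pos: [0.5222, -0.1762, 0.2029]
eef_rot: [0.454, -0.454, -0.542, 0.542]
wrist_force: [-0.7, -0.9, 0.3]
opening: 0.001
```

>>> step_arm --pt "0 0 0 0.16 0 -0.08 0" --pt "0 0 0 0.15 0 -0.1 0" --pt "0 0 0 0.14 0 -0.12 0" --pt "0 0 0 0.12 0 -0.13 0"

```text
time_s: 10.35
eef_pos: [0.5322, -0.1571, 0.2027]
eef_rot: [0.454, -0.454, -0.542, 0.542]
wrist_force: [-2.1, -0.6, 0.7]
opening: 0.001
```

>>> step_arm --pt "0 0 0 0.1 0 -0.14 0" --pt "0 0 0 0.06 0 -0.1 0"

```text
time_s: 10.55
eef_pos: [0.5386, -0.1511, 0.2027]
eef_rot: [-0.454, 0.454, 0.542, -0.542]
wrist_force: [-1.3, -0.9, 0.5]
opening: 0.002
```

>>> step_arm --pt "0 0 0 0 0 -0.06 0" --pt "0 0 0 0 0 -0.04 0"

```text
time_s: 10.75
eef_pos: [0.5412, -0.1507, 0.2026]
eef_rot: [0.455, -0.454, -0.542, 0.542]
wrist_force: [-2.4, 0.2, 0.8]
opening: -0.0
```

>>> step_arm --pt "0 0 0 0 0 -0.04 0" --pt "0 0 0 0 0 -0.03 0"

```text
time_s: 10.95
eef_pos: [0.5432, -0.1506, 0.2027]
eef_rot: [0.455, -0.454, -0.542, 0.542]
wrist_force: [-1.8, 1.6, 0.5]
opening: 0.002
```

>>> step_arm --pt "0 0 0 0 0 -0.04 0" --pt "0 0 0 0 0 0 0"

```text
time_s: 11.15
eef_pos: [0.5437, -0.1505, 0.2026]
eef_rot: [0.455, -0.454, -0.541, 0.542]
wrist_force: [-5.1, -0.5, 1.5]
opening: 0.0
```

>>> step_arm --pt "0 0 0 0 0 -0.03 0" --pt "0 0 0 0 0 0 0"

```text
time_s: 11.35
eef_pos: [0.5442, -0.1504, 0.2027]
eef_rot: [0.455, -0.454, -0.541, 0.542]
wrist_force: [-7.6, -0.6, 2.8]
opening: 0.003
```

Firm stop reached (7.6 N). Back off and check.

>>> step_arm --pt "0 0 0 0 0 0.15 0" --pt "0 0 0 0 0 0.4 0" --pt "0 0 0 0 0 0.6 0" --pt "0 0 0 0 -0.6 0.6 0" --pt "0 0 0 0 -1 0.8 0" --pt "0 0 0 0 -1 0.8 0" --pt "0 0 0 0 -0.8 0.8 0" --pt "0 0 0 0 0 0.8 0" --pt "0 0 0 0 0 0.5 0" --pt "0 0 0 0 0 0 0"

```text
time_s: 12.35
eef_pos: [0.3832, -0.1792, 0.3053]
eef_rot: [0.454, -0.456, -0.541, 0.541]
wrist_force: [0.6, 0.9, -0.2]
opening: 0.0
```

```bash
python3 seg.py
python3 - <<'E'
from h import *
import cv2,glob
q,_=ctrl.camera("scene");p,_=ctrl.camera("top")
cv2.imwrite("pics/fin.png",np.hstack([cv2.resize(p[130:330,140:480],(440,300)),cv2.resize(q[150:300,210:380],(340,300))]))
for n in ("top","scene"):
  for t in ("jar_mid","serum_mid","tape_mid"):
    r=ctrl.boxes_of(t,n)
    if r: w=c2w(n,r[0]["point"]);print(n,t,w.round(3))
  print(n,[ (c2w(n,r["point"]).round(3).tolist()) for r in ctrl.boxes_of("foot_1",n)])
E
```

```text
12.35 [ 0.38317783 -0.17921314  0.3052633 ] [ 0.61006573  0.89757327 -0.2428836 ]
scene 213 [ 0.5643 -0.165   0.2222] [-0.239  0.971] -0.029 0.036 0.2322 ang 13.9
scene 228 [ 0.5466 -0.0713  0.2225] [-0.227  0.974] -0.029 0.036 0.2326 ang 13.1
scene 249 [0.5306 0.023  0.2225] [-0.24   0.971] -0.029 0.036 0.2329 ang 13.9
scene 269 [0.5137 0.1179 0.2226] [-0.246  0.969] -0.029 0.037 0.2318 ang 14.3
top 260 [ 0.5592 -0.1692  0.2221] [-0.164  0.987] -0.027 0.037 0.2304 ang 9.4
top 257 [ 0.5412 -0.0748  0.2219] [-0.16   0.987] -0.027 0.038 0.2297 ang 9.2
top 253 [0.5252 0.0187 0.2221] [-0.169  0.986] -0.027 0.038 0.2305 ang 9.7
top 259 [0.5086 0.1135 0.2219] [-0.181  0.983] -0.027 0.038 0.2308 ang 10.4
top jar_mid [0.357 0.245 0.052]
top serum_mid [ 0.356 -0.154  0.071]
top tape_mid [0.54  0.412 0.042]
top [[0.711, 0.024, 0.144], [0.537, -0.079, 0.149], [0.703, -0.173, 0.141], [0.509, 0.095, 0.156], [0.525, 0.005, 0.152], [0.556, -0.173, 0.152], [0.515, -0.33, 0.141], [0.525, 0.011, 0.222]]
scene jar_mid [0.372 0.255 0.059]
scene serum_mid [ 0.361 -0.155  0.057]
scene tape_mid [0.545 0.413 0.044]
scene [[0.578, -0.169, 0.152], [0.558, -0.071, 0.155], [0.74, 0.045, 0.135], [0.536, -0.324, 0.138], [0.527, 0.117, 0.158], [0.539, 0.021, 0.15], [0.731, -0.155, 0.137]]
```

View pics/fin.png

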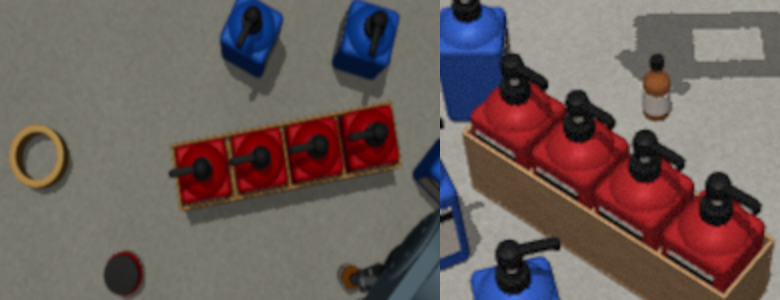

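Run:
```python
from bench import ctrl
print(ctrl.hand_in())
```

```text
the job is handed in; nothing more can be done
None
```

I turned the two open spouts clockwise to their locked stops with the shut fingertips, at spout height, and handed the job in at about 12.5 s of the 48 s. They were the two red pumps at the robot's right-hand (−y) end of the tray.

- **Force:** the highest wrist force read was about 8 N, at the stop of the second pump. These are readings at the end of each move, so brief peaks in between would not show.
- **Spout angles:** in the last top view all four spouts lie at 9.2–10.4° and in the scene view at 13.1–14.3°. The two cameras differ by about 4°. Within each view the two turned spouts lie within about 1.2° of the two that were already locked.
- **Pumps and bottles:** the head heights are unchanged, so no pump is pressed down. All bottles stand upright in their cells.
- **Jar, serum bottle and tape:** they measure within about 3 mm of where they started, which is within the measuring error.
- **Arm:** it ended clear, with the fingertips about 0.3 m above the bench.

The hub positions from the cameras differed by up to about 5 mm. I therefore used the rise in force to tell when each stop was reached, and no check failed.

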